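# Close the split housing on its dowels and hold it shut

## Robot

A 6-joint arm with a two-finger parallel gripper is mounted at the origin on a cart in front of the work surface, level with it; the furniture and walls round the work are solid. World frame = base frame: x ahead of the robot, y to its left, z up, the work surface at z = 0. Lengths are in mm, angles in degrees, forces in N, time in s.
With the tool pointing down it reaches from about 300 to 850 mm from the base axis. Payload 4.2 kg.
Tool frame: the origin (TCP) lies on the centre line of the jaws, within the pads' length; the fingertips stand 8 mm ahead of it and the grasp point (between the pads) lies 11 mm behind it; z points along the fingers, y is the line along which they close (so a half turn about z gives the same grasp; the last joint's range is limited). The gripper opens to 91 mm and grips with 3 to 60 N. Pads are 32 mm wide; open, the fingers measure 118 mm over their backs; the gripper's body (76 mm by 178 mm) begins 60 mm behind the grasp point.
Start: joints at [-76.776, 18.312, 89.639, -0, 72.044, -1.146], TCP at [142.705, -557.026, 221.976] pointing down, gripper open.
Joint ranges: [-177.97, 177.97], [-48.28, 115.42], [12.27, 149.76], [-77.06, 257.06], [2.81, 150.46], [-146.56, 146.56]. Speed limits (degrees/s): [147.25, 147.25, 180, 180, 180, 180].

## Interface

Orientations are given as [roll, pitch, yaw] about the fixed x, y, z axes, in that order (R = Rz(yaw) Ry(pitch) Rx(roll)).
In Python, from workcell import telemetry, eyes, ticket gives the robot as it stands. The module is installed in compiled form; this text tells all that it offers.
- The arm moves only by the shell command python3 -m crank 'ROWS' [OPENING] [FORCE]. ROWS is JSON, a list of rows, each an object of numbers: "dx", "dy", "dz": the shift along the world's x, y, z normalised to -1 to 1, where 1 is 80 cm; "yaw": the turn about the world's z normalised to -1 to 1, where 1 is 5 degrees. A call has 1 to 10 rows; each row shifts and turns the commanded pose from where the row before left it; what a row does not reach is not made up. A row lasts 1/8 s, in which the tool goes at most 62.5 mm and 10.7 degrees, less where a joint would pass 70% of its speed; a pose out of reach is approached as far as the arm can. A call with a number of a shift or a turn outside -1 to 1 is refused whole. A call with a gripper value outside its range is refused whole. OPENING is the opening, from 0 (shut) to 1 (fully open), set as the call begins (- or left out, the last holds). The fingers move at their own pace and stop on an object; FORCE is the grip in N (left out, the last holds). Time passes only in rows, so rows that do not move let the fingers close. It gives the time, the measured TCP pose, the force, the opening and the grip force at its end, in the units of the state.
- telemetry.state(): the state, without advancing time (a new reading comes with each control period).
- eyes.grab_frame(name): name is "scene" or "top" or "wrist"; returns the picture (400x640x3 uint8, red, green, blue); there is no depth.
- eyes.calibration(name): a dict with "camera_matrix" (3x3 intrinsics, pixels), "world_from_camera" (4x4, takes a point from camera to world coordinates). Camera axes: x right, y down, z forward; pixel columns grow to the right and rows downward; lengths in mm; the calibration is good to about 2 mm. A picture is of the moment at which its call begins: read the wrist's pose just before it. calibration takes no time and is no camera call; for the wrist camera it gives the pose at the moment of the call.
- ticket.job_done(): hands the job in; it is judged then, once.
The state is a dict: "time_s": time; "qpos": joint angles; "qvel": joint speeds; "effort": joint torques, N m; "ee_pos": TCP position; "ee_rot": TCP orientation; "force": force on the tool from outside, world axes, zero at the start; "torque": the same for the moment, N m; "gripper_width": finger opening in mm; "gripper_force": force on a finger pad.
Only numpy, scipy, OpenCV 4.12 (cv2) and the standard library are available. Lean on these libraries where they do the work, as an engineer would, in place of code of your own. Each camera call takes 0.05 s, during which the arm holds its last target. There are 200 camera calls.

## Task

Pick up the loose upper half of the aluminium housing by its rib and set it on the lower half that is bolted to the base plate, red end over red end, so that both dowels enter their holes. Press it down against the spring plunger until the joint is fully closed, and finish while still holding it pressed shut (do not let go, the spring would open it), ready for the screws. Leave the other things on the bench alone.

Things in the scene. Friction and masses are not known exactly. Their poses are not given: they have to be found in the camera images.
- upper_half: loose upper half, aluminium, 0.26 kg, joint face down. Origin: centre of its flat underside; x along its length to the red end, z up. Flange 120 (x) x 80 (y) x 12, red nose to x=+81, pad 66 x 66 up to z=18; centred on it the grip rib, 54 long (x), 24 thick (y), z=18 to 60 mm. Through holes on the x axis: 13.5 wide at x=+46 (red end), 9.5 wide at x=-46.
- lower_half: fixed lower half, aluminium, 120 (x) x 80 (y) mm, on a 170 x 116 x 10 steel base plate. Origin: centre of the plate's underside, on the bench; x along its length to the red round nose (to x=+80). Joint face at z=52. Dowels 18 high from it (straight 12, then tapered): 12 thick at x=+46, 8 thick at x=-46. Closed: the upper half's origin is at z=52 here, axes equal.
- big_hole (a point): centre of the big dowel hole of the upper half, in its joint face (underside)
- small_hole (a point): centre of the small dowel hole of the upper half, in its joint face (underside)
- big_dowel_root (a point): foot of the 12 mm dowel, on its axis, in the lower half's joint face
- small_dowel_root (a point): foot of the 8 mm dowel, on its axis, in the lower half's joint face
- plunger (a joint): spring plunger, 18 mm brass disc in the middle of the lower half (m): 0 = free, 8 mm above the joint face; 0.008 = level with it. It pushes up with about 5 N when free, 11 N when level, more than the upper half weighs, so the half laid on its dowels unpressed stays about 8 mm open.
- battery_pack: black tool battery, 71 x 110 x 59 mm, a bystander; origin at the centre of its underside
- tin: blue and white tin, 75 mm across, 80 mm high, a bystander; origin at the centre of its underside
- tape_roll: roll of green tape lying flat, 104 mm across, 24 mm high, a bystander; origin at the centre of its underside
- tape_measure: black tape measure, 43 x 88 x 71 mm, a bystander; origin at the centre of its underside
- screwdriver: stubby blue screwdriver, 130 mm long along y, a bystander; origin at the centre of its underside

How it is judged:
By the outcome, as a careful person would: the job done as asked, in the order asked, and still so for the second after the job is handed in, while the arm keeps its last pose, push and grip.
It also fails if it takes over 42 s, if anything falls off the work surface, if the arm or the gripper's body presses on something with over 40 N, if the wrist force passes 120 N, or if a joint passes its speed limit or range.

## Working session

There is one attempt and no reset: what is moved stays moved. The work goes in short steps, Python scripts to look and compute and a shell command to move; the robot and the scene stay as the last step left them, time stands still between calls to the robot, and variables do not carry over. Pictures are saved under pics/ and viewed, at most 10 in all, crops included, and the job is handed in when it is done.

```bash
mkdir -p pics; python3 - <<'E'
from workcell import telemetry, eyes
import cv2, numpy as np
for n in ("top","scene"):
    cv2.imwrite(f"pics/{n}0.png", eyes.grab_frame(n)[:,:,::-1])
    c=eyes.calibration(n); print(n,np.round(c["camera_matrix"],1).tolist(),np.round(c["world_from_camera"],3).tolist())
s=telemetry.state(); print(s)
E
```

```text
top [[417.7, 0.0, 314.5], [0.0, 417.7, 204.6], [0.0, 0.0, 1.0]] [[0.029, -0.993, 0.116, 447.323], [-0.999, -0.032, -0.024, 135.716], [0.028, -0.116, -0.993, 1125.626], [0.0, 0.0, 0.0, 1.0]]
scene [[474.1, 0.0, 322.1], [0.0, 474.1, 198.0], [0.0, 0.0, 1.0]] [[-0.896, -0.258, 0.362, 124.7], [-0.444, 0.54, -0.715, 970.894], [-0.011, -0.801, -0.598, 784.688], [0.0, 0.0, 0.0, 1.0]]
{'time_s': 0.1, 'qpos': array([-7.67761349e+01,  1.83492830e+01,  8.96998506e+01,  1.20093617e-04,
        7.20434137e+01, -1.14667739e+00]), 'qvel': array([-0.02815873, -0.05249716, -0.18465248, -0.01657222,  0.06728699,
        0.01398493]), 'effort': array([-1.60762106e-04, -4.13332987e+01, -2.32509989e+01,  7.28389900e-02,
        4.21582209e-02, -4.81496852e-05]), 'ee_pos': array([ 142.60407293, -556.58379261,  221.18831355]), 'ee_rot': array([-1.79907474e+02, -1.96621278e-03,  1.43705038e+01]), 'force': array([ 0.23991597,  0.04516668, -0.4406238 ]), 'torque': array([ 0.00907599,  0.01360228, -0.04659049]), 'gripper_force': 0.0, 'gripper_width': 91.09205575192361}
```

View pics/top0.png

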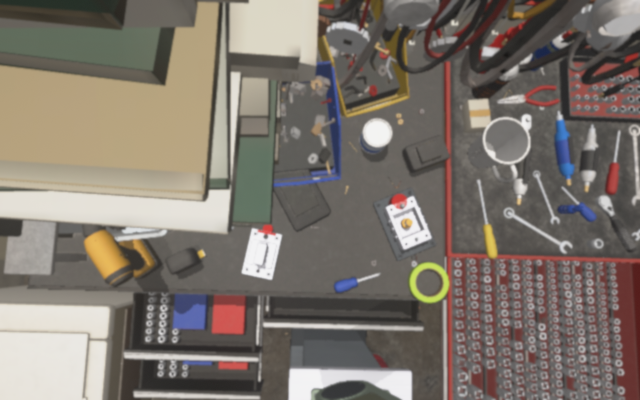

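View pics/scene0.png

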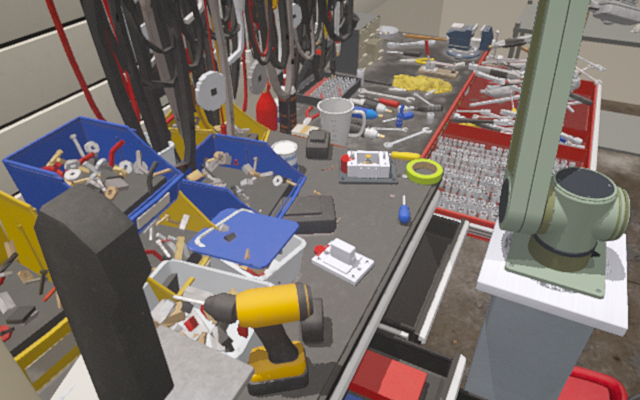

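The top view shows the upper half at about (262,253) and the lower half at about (406,222). Both red noses point up in the image. The battery, tin, tape measure, screwdriver and tape roll are nearby. I'll zoom in for the edges.

```bash
python3 - <<'E'
import cv2
im=cv2.imread("pics/top0.png")
a=cv2.resize(im[185:285,230:290],None,fx=6,fy=6,interpolation=cv2.INTER_CUBIC)
b=cv2.resize(im[180:280,373:438],None,fx=6,fy=6,interpolation=cv2.INTER_CUBIC)
cv2.imwrite("pics/crop.png",cv2.hconcat([a,b]))
E
```

```text
(no output)
```

View pics/crop.png

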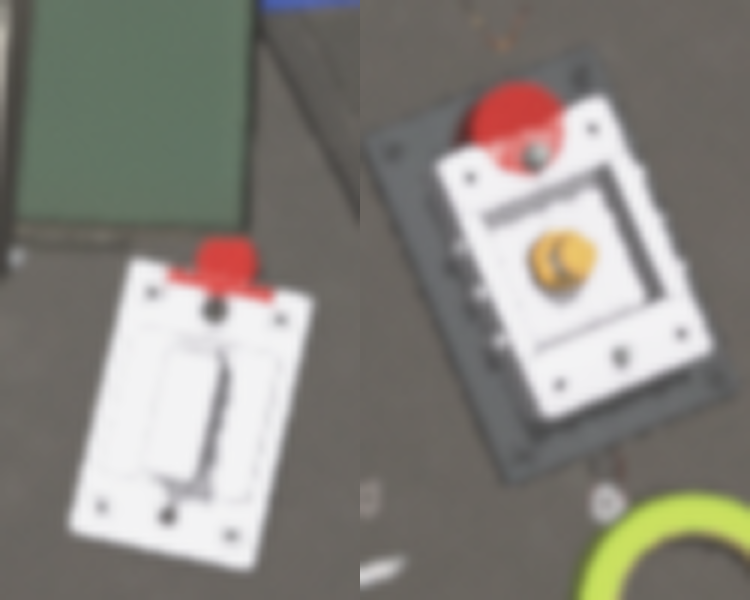

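Upper half, in crop pixels: flange corners (132,258), (314,298), (255,571), (69,530). Lower half joint face: (437,160), (600,95), (714,350), (545,418).

```bash
cat > h.py <<'E'
import numpy as np
from workcell import eyes
from scipy.optimize import least_squares
def proj(c,P):
    T=c["world_from_camera"]; p=(np.asarray(P)-T[:3,3])@T[:3,:3]; u=p@np.asarray(c["camera_matrix"]).T
    return u[:,:2]/u[:,2:]
def fit(obs,x0):
    """obs: list of (calib, local pts Nx3, pixels Nx2) -> x,y,yaw of body with origin z=0"""
    def r(v):
        a=np.radians(v[2]); R=np.array([[np.cos(a),-np.sin(a),0],[np.sin(a),np.cos(a),0],[0,0,1]])
        return np.concatenate([(proj(c,np.asarray(L,float)@R.T+[v[0],v[1],0])-px).ravel() for c,L,px in obs])
    s=least_squares(r,x0,loss="soft_l1"); return s.x,r(s.x)
E
python3 - <<'E'
from h import *
c=eyes.calibration("top")
q=np.array
U=q([(132,258),(314,298),(255,571),(69,530),(213,310),(167,516)])/6+[230,185]-.5+.5/6
LU=q([(60,40,12),(60,-40,12),(-60,-40,12),(-60,40,12),(46,0,12),(-46,0,12)])
L=q([(77,160),(240,95),(354,350),(185,418)])/6+[373,180]-.5+.5/6
LL=LU[:4]+[0,0,40]
for a,b in((LU,U),(LL,L)):
    v,r=fit([(c,a,b)],[500,0,0]); print(np.round(v,1),np.round(r,1))
E
```

```text
[443.6 244.7 -10.3] [ 0.2  0.5 -0.6  0.1 -0.7 -0.6  0.4 -0.1  0.3  0.1  0.2  0.1]
[ 535.5 -134.6   23.7] [-0.4  0.2  0.5 -0.3 -0.  -0.1 -0.1  0.2]
```

```bash
python3 -m crank '[{"dx":0.045,"dy":0.06,"yaw":-0.3},{"dx":0.045,"dy":0.06,"yaw":-0.3},{"dx":0.04,"dy":0.065,"yaw":-0.3},{"dx":0.035,"dy":0.07,"yaw":-0.3},{"dx":0.035,"dy":0.07,"yaw":-0.3},{"dx":0.03,"dy":0.072,"yaw":-0.3},{"dx":0.03,"dy":0.072,"yaw":-0.3},{"dx":0.02,"dy":0.072,"yaw":-0.3},{"dx":0.015,"dy":0.075,"yaw":-0.3},{"dx":0.01,"dy":0.075,"yaw":-0.3}]' 0.65 30
python3 -m crank '[{"dx":0.01,"dy":0.075,"yaw":-0.5},{"dx":0.01,"dy":0.075,"yaw":-0.5},{"dx":0.01,"dy":0.075,"yaw":-0.5},{"dx":0.01,"dy":0.07,"yaw":-0.4},{},{}]'
```

```text
validation failed for argument at $[0]...
validation failed for argument at $[0]...
```

```bash
python3 -m crank '[{"dx":0.045,"dy":0.06,"dz":0,"yaw":-0.3},{"dx":0.045,"dy":0.06,"dz":0,"yaw":-0.3},{"dx":0.04,"dy":0.065,"dz":0,"yaw":-0.3},{"dx":0.035,"dy":0.065,"dz":0,"yaw":-0.3},{"dx":0.035,"dy":0.068,"dz":0,"yaw":-0.3},{"dx":0.03,"dy":0.07,"dz":0,"yaw":-0.3},{"dx":0.03,"dy":0.07,"dz":0,"yaw":-0.3},{"dx":0.02,"dy":0.072,"dz":0,"yaw":-0.3},{"dx":0.015,"dy":0.075,"dz":0,"yaw":-0.3},{"dx":0.01,"dy":0.075,"dz":0,"yaw":-0.3}]' 0.65 30
```

```text
time_s: 1.35
ee_pos: [386.8, -11.1, 221.9]
ee_rot: [180.0, -0.0, -0.7]
force: [0.6, -0.4, -0.4]
gripper_width: 59.3
gripper_force: 0.0
```

```bash
python3 -m crank '[{"dx":0.014,"dy":0.064,"dz":0,"yaw":-0.4},{"dx":0.014,"dy":0.064,"dz":0,"yaw":-0.4},{"dx":0.014,"dy":0.064,"dz":0,"yaw":-0.4},{"dx":0.014,"dy":0.064,"dz":0,"yaw":-0.4},{"dx":0.014,"dy":0.064,"dz":0,"yaw":-0.3},{"dx":0,"dy":0,"dz":0,"yaw":0},{"dx":0,"dy":0,"dz":0,"yaw":0}]'
python3 - <<'E'
from workcell import eyes,telemetry
import cv2,pickle
c=eyes.calibration("wrist");cv2.imwrite("pics/w1.png",eyes.grab_frame("wrist")[:,:,::-1]);pickle.dump(c,open("w1.pkl","wb"))
print(telemetry.state()["ee_pos"],c["world_from_camera"].round(2).tolist())
E
```

```text
time_s: 2.22
ee_pos: [442.1, 242.4, 221.4]
ee_rot: [179.9, 0.1, -10.1]
force: [0.5, -0.3, 0.1]
gripper_width: 59.1
gripper_force: 0.0
[442.18111439 241.90618888 221.65132987] [[-0.18, -0.95, -0.24, 510.32], [-0.98, 0.17, 0.04, 230.5], [0.0, 0.25, -0.97, 384.72], [0.0, 0.0, 0.0, 1.0]]
```

View pics/w1.png

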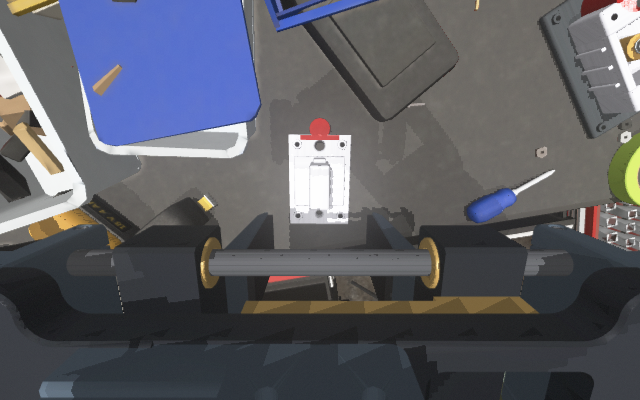

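The wrist view shows the flange top at corners (289,135), (350,136), (349,223), (290,223), with holes at (320,146) and (320,213). A bin with a blue lid sits to the left, with a corner at (259,104), so I need to check its clearance to the gripper body.

```bash
python3 - <<'E'
from h import *
import pickle
w=pickle.load(open("w1.pkl","rb")); q=np.array
U=q([(289,135),(350.5,136),(349.5,223),(290,223),(320,146),(320,213)])
LU=q([(60,40,12),(60,-40,12),(-60,-40,12),(-60,40,12),(46,0,12),(-46,0,12)])
v,r=fit([(w,LU,U)],[443,244,-10]); print(v.round(2),r.round(1))
s=eyes.calibration("scene")
f=lambda P:np.r_[proj(w,[P])[0]-[259,104],proj(s,[P])[0]-[298,222]]
z=least_squares(f,[500,300,80]);print(z.x.round(0),z.fun.round(1))
E
```

```text
[442.61 241.99 -10.17] [-0.2 -0.3  0.6 -1.2 -0.9  0.5  1.   0.4 -0.1 -0.2 -0.2  0.8]
[539. 279. 121.] [ 0.4  0.6 -1.8 -0.3]
```

```bash
python3 -m crank '[{"dx":0,"dy":0,"dz":-0.07,"yaw":0},{"dx":0,"dy":0,"dz":-0.07,"yaw":0},{"dx":0,"dy":0,"dz":-0.06,"yaw":0},{"dx":0,"dy":0,"dz":-0.035,"yaw":0},{"dx":0,"dy":0,"dz":-0.004,"yaw":0},{"dx":0,"dy":0,"dz":0,"yaw":0},{"dx":0,"dy":0,"dz":0,"yaw":0}]'
python3 -m crank '[{"dx":0,"dy":0,"dz":0,"yaw":0},{"dx":0,"dy":0,"dz":0,"yaw":0},{"dx":0,"dy":0,"dz":0,"yaw":0},{"dx":0,"dy":0,"dz":0,"yaw":0},{"dx":0,"dy":0,"dz":0,"yaw":0},{"dx":0,"dy":0,"dz":0,"yaw":0}]' 0 55
```

```text
time_s: 3.15
ee_pos: [443.8, 243.2, 32.3]
ee_rot: [-179.9, -0.1, -10.2]
force: [0.1, 0.1, -0.3]
gripper_width: 59.2
gripper_force: 0.0
time_s: 3.9
ee_pos: [442.7, 243.0, 30.8]
ee_rot: [180.0, 0.0, -10.1]
force: [0.6, 0.5, 1.9]
gripper_width: 24.0
gripper_force: 55.0
```

```bash
python3 -m crank '[{"dx":0,"dy":0,"dz":0.03,"yaw":0},{"dx":0,"dy":0,"dz":0.06,"yaw":0},{"dx":0,"dy":0,"dz":0.07,"yaw":0},{"dx":0,"dy":0,"dz":0.05,"yaw":0}]'
python3 -m crank '[{"dx":-0.003,"dy":-0.04,"dz":0,"yaw":0.7},{"dx":-0.003,"dy":-0.065,"dz":0,"yaw":0.8},{"dx":-0.003,"dy":-0.065,"dz":0,"yaw":0.8},{"dx":-0.003,"dy":-0.065,"dz":0,"yaw":0.8},{"dx":-0.003,"dy":-0.065,"dz":0,"yaw":0.8},{"dx":-0.003,"dy":-0.065,"dz":0,"yaw":0.8},{"dx":-0.003,"dy":-0.065,"dz":0,"yaw":0.8},{"dx":0,"dy":-0.065,"dz":0,"yaw":0.8},{"dx":0,"dy":-0.0375,"dz":0,"yaw":0.47},{"dx":0,"dy":0,"dz":0,"yaw":0}]'
python3 -m crank '[{"dx":0,"dy":0,"dz":0,"yaw":0},{"dx":0,"dy":0,"dz":0,"yaw":0},{"dx":0,"dy":0,"dz":0,"yaw":0}]'
python3 - <<'E'
from workcell import eyes,telemetry
import cv2,pickle
c=eyes.calibration("wrist");s=telemetry.state();im=eyes.grab_frame("wrist")[:,:,::-1]
cv2.imwrite("pics/w2.png",im);pickle.dump((c,s),open("w2.pkl","wb"))
print(s["ee_pos"],s["ee_rot"],s["force"],s["gripper_width"])
E
```

```text
time_s: 4.4
ee_pos: [442.8, 243.1, 200.6]
ee_rot: [-180.0, -0.1, -10.1]
force: [-0.1, 0.9, -1.8]
gripper_width: 24.1
gripper_force: 55.0
time_s: 5.65
ee_pos: [425.4, -184.7, 198.0]
ee_rot: [-180.0, 0.1, 23.5]
force: [0.5, 0.4, -2.6]
gripper_width: 23.8
gripper_force: 55.0
time_s: 6.02
ee_pos: [425.9, -182.2, 198.8]
ee_rot: [-180.0, -0.0, 23.8]
force: [-0.0, -0.1, -3.0]
gripper_width: 23.9
gripper_force: 55.0
[ 425.93819386 -182.20466195  198.79417545] [-1.79997141e+02 -6.45713518e-04  2.37963631e+01] [-0.02767328 -0.08879389 -3.01428668] 23.936716238488934
```

View pics/w2.png

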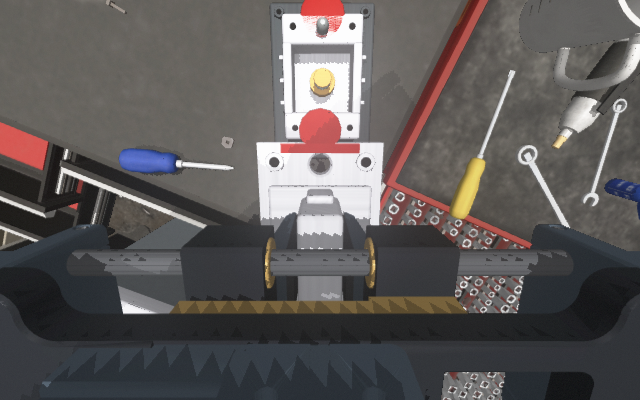

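The lower half is in view at the top, with its big dowel at (322,25) and plunger at (321,82). The held upper half has its big hole at (320,162). I'll zoom in for sub-pixel points.

```bash
python3 - <<'E'
import cv2
im=cv2.imread("pics/w2.png")
cv2.imwrite("pics/c2.png",cv2.resize(im[0:120,268:378],None,fx=5,fy=5,interpolation=cv2.INTER_CUBIC)) 
cv2.imwrite("pics/c3.png",cv2.resize(im[100:220,250:390],None,fx=5,fy=5,interpolation=cv2.INTER_CUBIC))
E
```

```text
(no output)
```

View pics/c2.png

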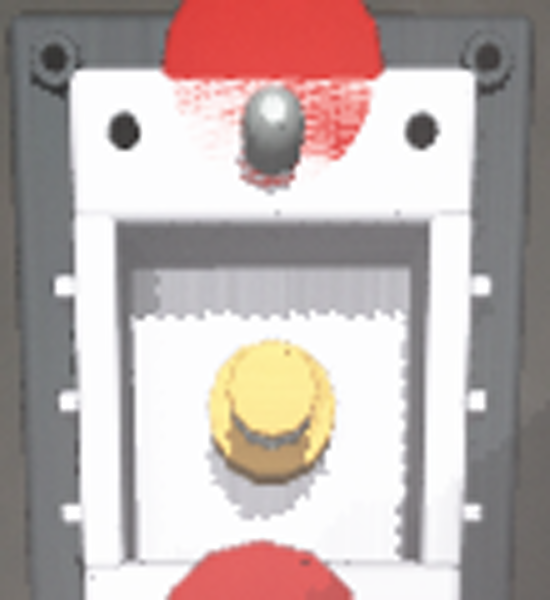

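View pics/c3.png

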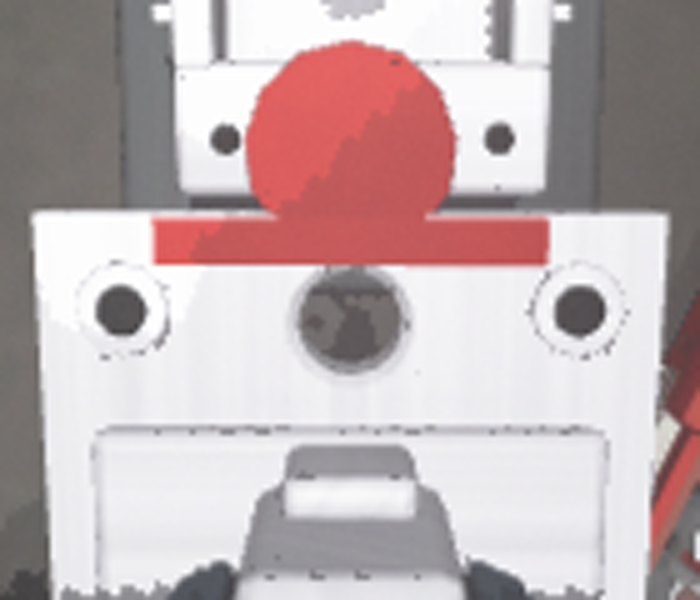

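```bash
python3 - <<'E'
from h import *
import pickle
c,s=pickle.load(open("w2.pkl","rb")); q=np.array
A=lambda p:q(p)/5+[268,0]-.4
B=lambda p:q(p)/5+[250,100]-.4
pL=np.r_[A([(70,70),(476,70),(124,131),(423,131)]),B([(180,191),(547,191),(225,138),(500,138)])]
def rl(v):
    a=np.radians(v[2]);R=q([[np.cos(a),-np.sin(a),0],[np.sin(a),np.cos(a),0],[0,0,1]])
    X,Y=v[3:5]
    P=q([(60,40,52),(60,-40,52),(X,Y,52),(X,-Y,52),(-60,40,52),(-60,-40,52),(-X,Y,52),(-X,-Y,52)])@R.T+[v[0],v[1],0]
    return (proj(c,P)-pL).ravel()
z=least_squares(rl,[535,-134,23.7,46,30]);print("lower",z.x.round(2),z.fun.round(1))
pU=B([(32,213),(669,213),(121,310),(580,310),(352,320)])
def ru(v):
    a=np.radians(v[2]);R=q([[np.cos(a),-np.sin(a),0],[np.sin(a),np.cos(a),0],[0,0,1]])
    Y=v[4]
    P=q([(60,40,12),(60,-40,12),(46,Y,12),(46,-Y,12),(46,0,12)])@R.T+[v[0],v[1],v[3]]
    return (proj(c,P)-pU).ravel()
u=least_squares(ru,[426,-182,23.8,168,29]);print("upper",u.x.round(2),u.fun.round(1))
u2=least_squares(lambda v:ru([v[0],v[1],v[2],168,v[3]]),[426,-182,23.8,29]);print("z fixed",u2.x.round(2),u2.fun.round(1))
d=z.x[:3]-u.x[:3];print(d.round(2),(d[:2]/800).round(4),s["ee_pos"].round(1),s["ee_rot"][2])
E
```

```text
lower [ 534.92 -136.98   23.87   48.1    29.23] [-0.6 -1.3  0.8 -1.4 -0.   0.3 -0.1  0.2 -0.8  1.2  0.5  1.1  0.   0.3
  0.1  0.2]
upper [ 427.13 -181.81   23.81  167.52   29.58] [ 0.5 -1.2 -0.4 -1.3  0.1  1.5  0.1  1.5 -0.2 -0.5]
z fixed [ 427.17 -181.79   23.81   29.5 ] [ 0.3 -1.3 -0.2 -1.3  0.1  1.6  0.1  1.5 -0.2 -0.5]
[1.0779e+02 4.4820e+01 6.0000e-02] [0.1347 0.056 ] [ 425.9 -182.2  198.8] 23.796363091044704
```

```bash
python3 -m crank '[{"dx":0.045,"dy":0.0187,"dz":0,"yaw":0},{"dx":0.045,"dy":0.0187,"dz":0,"yaw":0},{"dx":0.0452,"dy":0.0188,"dz":0,"yaw":0.01},{"dx":0,"dy":0,"dz":-0.05,"yaw":0},{"dx":0,"dy":0,"dz":-0.05,"yaw":0},{"dx":0,"dy":0,"dz":-0.01,"yaw":0},{"dx":0,"dy":0,"dz":0,"yaw":0},{"dx":0,"dy":0,"dz":0,"yaw":0},{"dx":0,"dy":0,"dz":0,"yaw":0}]'
python3 - <<'E'
from workcell import eyes,telemetry
import cv2,pickle,numpy as np
c=eyes.calibration("wrist");P=[telemetry.state()];im=eyes.grab_frame("wrist")[:,:,::-1]
cv2.imwrite("pics/w3.png",im)
for i in range(4): im2=eyes.grab_frame("top")[:,:,::-1];P.append(telemetry.state())
cv2.imwrite("pics/t3.png",im2);pickle.dump((c,P[0]),open("w3.pkl","wb"))
print([p["ee_pos"].round(1).tolist() for p in P],P[-1]["ee_rot"])
a=cv2.resize(im[115:225,250:390],None,fx=5,fy=5,interpolation=cv2.INTER_CUBIC)
cv2.imwrite("pics/c4.png",a)
E
```

```text
time_s: 7.2
ee_pos: [534.9, -138.4, 112.3]
ee_rot: [179.9, -0.1, 23.8]
force: [-0.8, 0.4, -2.5]
gripper_width: 24.1
gripper_force: 55.0
[[534.9, -138.4, 112.3], [534.5, -138.2, 111.8], [534.4, -138.2, 111.5], [534.3, -138.2, 111.3], [534.2, -138.2, 111.1]] [ 1.79971001e+02 -2.96404212e-02  2.37607380e+01]
```

View pics/c4.png

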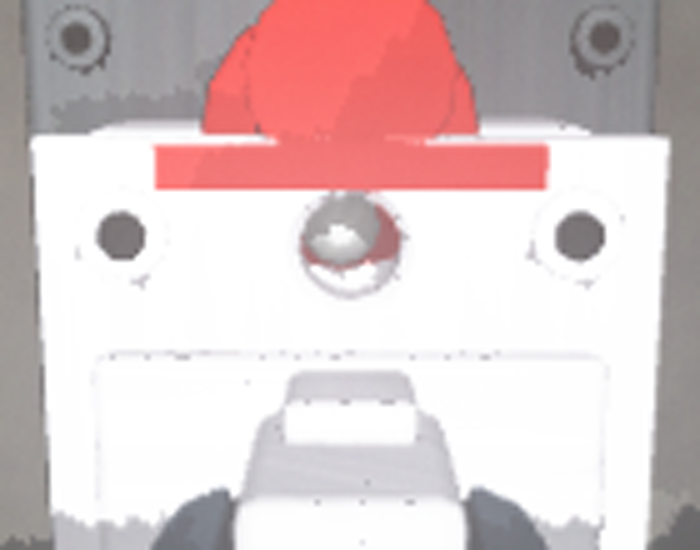

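Through the big hole at about (350,244) the dowel tip shows at about (338,239), so it is a little left of centre. I'll convert that to a shift.

```bash
python3 - <<'E'
from h import *
import pickle
c,s=pickle.load(open("w3.pkl","rb")); q=np.array
K=q(c["camera_matrix"]);T=c["world_from_camera"];print(K.round(1).tolist())
def ray(p,z):
    uv=q(p)/5+[250,115]-.4; d=T[:3,:3]@np.linalg.solve(K,[*uv,1]); return (T[:3,3]+d*(z-T[2,3])/d[2])[:2]
a=np.radians(23.85);R=q([[np.cos(a),np.sin(a)],[-np.sin(a),np.cos(a)]])
zp=s["ee_pos"][2]-31.1
hole=ray((350.5,244),zp+12); dow=ray((338,239),70)
print("hole->dowel world",(dow-hole).round(2),"local",(R@(dow-hole)).round(2))
# upper flange corners mid / lower plate mid, lateral in tool local frame
for n,p,z in(("Uscrews",(350.5,237),zp+12),("Uflange",(350.5,137),zp+12),("plate screws",(341,37),10),("plate edge",(342,90),10),("lower nose",(340.5,132),45)):
    print(n,(R@(ray(p,z)-s["ee_pos"][:2])).round(2))
print("hole",(R@(hole-s["ee_pos"][:2])).round(2))
E
```

```text
[[283.1, 0.0, 319.6], [0.0, 283.1, 199.6], [0.0, 0.0, 1.0]]
hole->dowel world [-2.55  0.81] local [-2.    1.78]
Uscrews [48.05 -0.2 ]
Uflange [60.68 -0.21]
plate screws [74.81  1.34]
plate edge [65.47  1.19]
lower nose [59.36  1.3 ]
hole [47.15 -0.2 ]
```

```bash
python3 -m crank '[{"dx":-0.002,"dy":0.0012,"dz":0,"yaw":0},{"dx":0,"dy":0,"dz":-0.009,"yaw":0},{"dx":0,"dy":0,"dz":0,"yaw":0},{"dx":0,"dy":0,"dz":0,"yaw":0},{"dx":0,"dy":0,"dz":0,"yaw":0},{"dx":0,"dy":0,"dz":0,"yaw":0}]'
python3 - <<'E'
from workcell import eyes,telemetry
import cv2,pickle
c=eyes.calibration("wrist");s=telemetry.state();im=eyes.grab_frame("wrist")[:,:,::-1];pickle.dump((c,s),open("w4.pkl","wb"))
print(s["ee_pos"],s["ee_rot"],s["force"])
cv2.imwrite("pics/c5.png",cv2.resize(im[145:180,290:350],None,fx=12,fy=12,interpolation=cv2.INTER_CUBIC))
E
```

```text
time_s: 8.2
ee_pos: [532.6, -137.1, 103.7]
ee_rot: [180.0, -0.0, 23.8]
force: [0.8, -0.3, -2.9]
gripper_width: 23.7
gripper_force: 55.0
[ 532.57042279 -137.12001054  103.6656401 ] [ 1.79987331e+02 -9.29193405e-03  2.37704394e+01] [ 0.79369541 -0.29828045 -2.89580503]
```

View pics/c5.png

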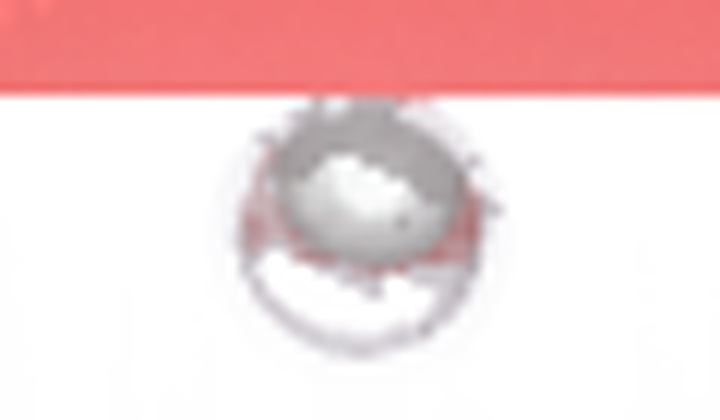

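```bash
python3 - <<'E'
from h import *
import pickle
c,s=pickle.load(open("w4.pkl","rb")); q=np.array
K=q(c["camera_matrix"]);T=c["world_from_camera"]
def ray(p,z):
    uv=q(p)/12+[290,145]-.46; d=T[:3,:3]@np.linalg.solve(K,[*uv,1]); return (T[:3,3]+d*(z-T[2,3])/d[2])[:2]
a=np.radians(23.85);R=q([[np.cos(a),np.sin(a)],[-np.sin(a),np.cos(a)]])
zp=s["ee_pos"][2]-31.1
hole=ray((361,229),zp+12)
for p,z in(((372,172),64),((372,177),64),((372,195),70),((372,268),64)):
    print(z,(R@(ray(p,z)-hole)).round(2))
print("hole in tool",(R@(hole-s["ee_pos"][:2])).round(2), zp)
E
```

```text
64 [ 0.9  -0.65]
64 [ 0.61 -0.65]
70 [ 0.21 -0.63]
64 [-4.82 -0.65]
hole in tool [46.94 -0.1 ] 72.56564009607084
```

```bash
python3 -m crank '[{"dx":0.001,"dy":-0.0004,"dz":0,"yaw":0},{"dx":0,"dy":0,"dz":-0.003,"yaw":0},{"dx":0,"dy":0,"dz":-0.003,"yaw":0},{"dx":0,"dy":0,"dz":-0.003,"yaw":0},{"dx":0,"dy":0,"dz":0,"yaw":0},{"dx":0,"dy":0,"dz":0,"yaw":0}]'
python3 -c "
from workcell import telemetry as t
s=t.state();print(s['force'],s['torque'],s['ee_pos'],s['ee_rot'])"
```

```text
time_s: 9.0
ee_pos: [533.3, -137.4, 96.4]
ee_rot: [180.0, 0.0, 23.8]
force: [0.2, -0.3, -3.1]
gripper_width: 23.8
gripper_force: 55.0
[ 0.15147658 -0.25392149 -3.08249826] [-0.03954775  0.00762734  0.00572991] [ 533.28880714 -137.40699235   96.35992185] [1.79995240e+02 1.20157399e-03 2.37739327e+01]
```

```bash
python3 -m crank '[{"dx":0,"dy":0,"dz":-0.002,"yaw":0},{"dx":0,"dy":0,"dz":-0.002,"yaw":0},{"dx":0,"dy":0,"dz":-0.002,"yaw":0},{"dx":0,"dy":0,"dz":0,"yaw":0},{"dx":0,"dy":0,"dz":0,"yaw":0},{"dx":0,"dy":0,"dz":0,"yaw":0}]'
python3 -c "
from workcell import telemetry as t
s=t.state();print(s['force'],s['torque'],s['ee_pos'],s['ee_rot'])"
```

```text
time_s: 9.75
ee_pos: [533.5, -137.4, 91.6]
ee_rot: [180.0, -0.0, 23.8]
force: [2.2, 1.0, -2.4]
gripper_width: 23.9
gripper_force: 55.0
[ 2.15426479  1.01344131 -2.43847543] [ 0.05441819 -0.31914051  0.02344404] [ 533.48372268 -137.42064962   91.58642226] [ 1.79983446e+02 -2.24676830e-02  2.37699078e+01]
```

The force is about 2.4 N along the part's local +x, so I'll ease 0.4 mm that way and continue.

```bash
python3 -m crank '[{"dx":0.0005,"dy":0.0002,"dz":0,"yaw":0},{"dx":0,"dy":0,"dz":-0.002,"yaw":0},{"dx":0,"dy":0,"dz":-0.002,"yaw":0},{"dx":0,"dy":0,"dz":0,"yaw":0},{"dx":0,"dy":0,"dz":0,"yaw":0},{"dx":0,"dy":0,"dz":0,"yaw":0}]'
python3 -c "
from workcell import telemetry as t
s=t.state();print(s['force'],s['torque'],s['ee_pos'],s['ee_rot'])"
```

```text
time_s: 10.5
ee_pos: [533.6, -137.3, 88.6]
ee_rot: [180.0, 0.0, 23.8]
force: [-1.5, -0.6, 3.7]
gripper_width: 23.6
gripper_force: 55.0
[-1.51022333 -0.59581178  3.71210137] [ 0.02644181  0.33381189 -0.02325157] [ 533.59897624 -137.30028491   88.58030463] [1.79988090e+02 2.50784181e-03 2.37731252e+01]
```

```bash
python3 -m crank '[{"dx":-0.0002,"dy":-0.0001,"dz":-0.002,"yaw":0},{"dx":0,"dy":0,"dz":-0.002,"yaw":0},{"dx":0,"dy":0,"dz":-0.002,"yaw":0},{"dx":0,"dy":0,"dz":0,"yaw":0},{"dx":0,"dy":0,"dz":0,"yaw":0},{"dx":0,"dy":0,"dz":0,"yaw":0}]'
python3 -c "
from workcell import telemetry as t
s=t.state();print(s['force'],s['torque'],s['ee_pos'],s['ee_rot'])"
```

```text
time_s: 11.25
ee_pos: [533.6, -137.3, 83.9]
ee_rot: [180.0, -0.0, 23.8]
force: [-1.5, 1.2, 7.7]
gripper_width: 23.9
gripper_force: 55.0
[-1.51403838  1.187907    7.66242651] [0.13747494 0.39076679 0.04413714] [ 533.5884008  -137.31008293   83.94819829] [ 1.79986302e+02 -1.67098582e-02  2.37711294e+01]
```

```bash
python3 -m crank '[{"dx":0,"dy":0,"dz":-0.001,"yaw":0},{"dx":0,"dy":0,"dz":-0.001,"yaw":0},{"dx":0,"dy":0,"dz":0,"yaw":0},{"dx":0,"dy":0,"dz":0,"yaw":0},{"dx":0,"dy":0,"dz":0,"yaw":0}]'
python3 -c "
from workcell import telemetry as t
s=t.state();print(s['force'],s['torque'],s['ee_pos'],s['ee_rot'])"
```

```text
time_s: 11.88
ee_pos: [533.6, -137.3, 82.8]
ee_rot: [180.0, -0.0, 23.8]
force: [-1.9, 0.6, 10.3]
gripper_width: 24.1
gripper_force: 55.0
[-1.88004906  0.6329392  10.26896345] [ 0.13274344  0.58317177 -0.00097286] [ 533.60089918 -137.32651156   82.83428677] [ 1.79977362e+02 -2.55404456e-02  2.37711118e+01]
```

```bash
python3 -m crank '[{"dx":0,"dy":0,"dz":-0.001,"yaw":0},{"dx":0,"dy":0,"dz":0,"yaw":0},{"dx":0,"dy":0,"dz":0,"yaw":0},{"dx":0,"dy":0,"dz":0,"yaw":0}]'
python3 -c "
from workcell import telemetry as t
s=t.state();print(s['force'],s['torque'],s['ee_pos'],s['ee_rot'])"
```

```text
time_s: 12.38
ee_pos: [533.6, -137.3, 82.8]
ee_rot: [180.0, -0.0, 23.8]
force: [-4.7, 1.6, 14.6]
gripper_width: 24.0
gripper_force: 55.0
[-4.72063448  1.6445136  14.62298858] [0.24400168 0.87150502 0.07485818] [ 533.61031707 -137.31770981   82.79632027] [ 1.79970125e+02 -3.97410581e-02  2.37670382e+01]
```

```bash
python3 -m crank '[{"dx":-0.0006,"dy":0.0002,"dz":-0.001,"yaw":0},{"dx":0,"dy":0,"dz":-0.001,"yaw":0},{"dx":0,"dy":0,"dz":0,"yaw":0},{"dx":0,"dy":0,"dz":0,"yaw":0},{"dx":0,"dy":0,"dz":0,"yaw":0},{"dx":0,"dy":0,"dz":0,"yaw":0}]' - 60
python3 -c "
from workcell import telemetry as t,eyes
import cv2
s=t.state();print(s['force'],s['torque'],s['ee_pos'],s['ee_rot'])
im=eyes.grab_frame('scene')[:,:,::-1];cv2.imwrite('pics/s5.png',cv2.resize(im[110:200,320:450],None,fx=6,fy=6,interpolation=cv2.INTER_CUBIC))"
```

```text
time_s: 13.12
ee_pos: [533.6, -137.3, 82.8]
ee_rot: [179.9, -0.1, 23.8]
force: [-4.8, 1.1, 24.2]
gripper_width: 23.8
gripper_force: 60.0
[-4.78131316  1.07952724 24.1505024 ] [0.41349183 1.56283845 0.00275704] [ 533.64767352 -137.30959708   82.78975517] [ 1.79912904e+02 -1.07860353e-01  2.37687541e+01]
```

View pics/s5.png

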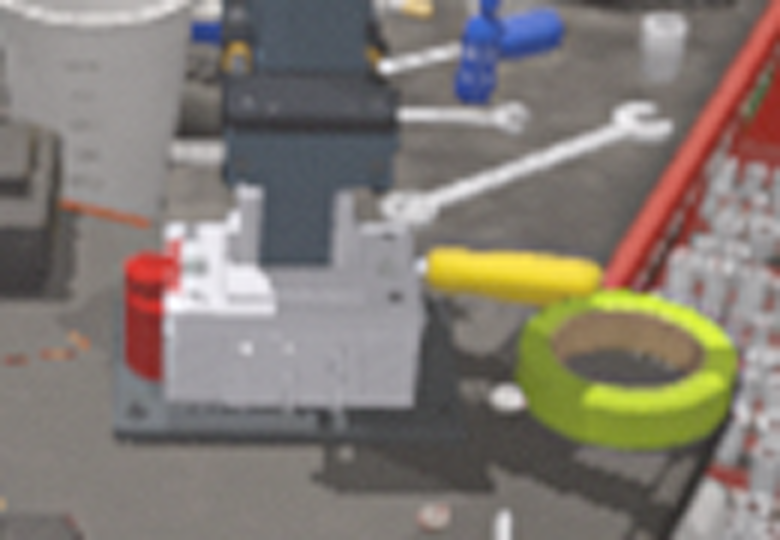

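```bash
python3 -m crank '[{"dx":-0.001,"dy":0.0002,"dz":0.0008,"yaw":0},{"dx":0,"dy":0,"dz":0,"yaw":0},{"dx":0,"dy":0,"dz":0,"yaw":0},{"dx":0,"dy":0,"dz":0,"yaw":0},{"dx":0,"dy":0,"dz":0,"yaw":0}]'
python3 -c "
from workcell import telemetry as t
s=t.state();print(s['force'],s['torque'],s['ee_pos'],s['ee_rot'])"
```

```text
time_s: 13.8
ee_pos: [533.6, -137.3, 82.9]
ee_rot: [179.9, -0.2, 23.8]
force: [-3.0, 0.9, 18.6]
gripper_width: 24.0
gripper_force: 60.0
[-2.98160658  0.90450275 18.60336507] [0.28323513 1.09042725 0.0167414 ] [ 533.58151776 -137.27752466   82.855876  ] [ 1.79866939e+02 -1.69669745e-01  2.37726244e+01]
```

```bash
python3 -m crank '[{"dx":0.0008,"dy":0,"dz":0,"yaw":0},{"dx":0,"dy":0,"dz":0,"yaw":0},{"dx":0,"dy":0,"dz":0,"yaw":0},{"dx":0,"dy":0,"dz":0,"yaw":0},{"dx":0,"dy":0,"dz":0,"yaw":0},{"dx":0,"dy":0,"dz":0,"yaw":0},{"dx":0,"dy":0,"dz":0,"yaw":0},{"dx":0,"dy":0,"dz":0,"yaw":0}]'
python3 -c "
from workcell import telemetry as t
s=t.state();print(s['force'],s['torque'],s['ee_pos'],s['ee_rot'])"
```

```text
time_s: 14.8
ee_pos: [533.6, -137.3, 82.8]
ee_rot: [179.9, -0.1, 23.8]
force: [-3.3, 0.4, 19.4]
gripper_width: 23.4
gripper_force: 60.0
[-3.31819143  0.44249149 19.42796835] [ 0.25292145  1.26996099 -0.03395737] [ 533.61031819 -137.29763616   82.82404882] [ 1.79901645e+02 -1.06058546e-01  2.37705597e+01]
```

```bash
python3 -m crank '[{"dx":0.0014,"dy":-0.0002,"dz":-0.0005,"yaw":0},{"dx":0,"dy":0,"dz":0,"yaw":0},{"dx":0,"dy":0,"dz":0,"yaw":0},{"dx":0,"dy":0,"dz":0,"yaw":0},{"dx":0,"dy":0,"dz":0,"yaw":0},{"dx":0,"dy":0,"dz":0,"yaw":0}]'
python3 -c "
from workcell import telemetry as t
s=t.state();print(s['force'],s['torque'],s['ee_pos'],s['ee_rot'])"
```

```text
time_s: 15.55
ee_pos: [533.6, -137.3, 82.8]
ee_rot: [180.0, -0.0, 23.8]
force: [-8.1, 0.6, 24.9]
gripper_width: 23.7
gripper_force: 60.0
[-8.07438171  0.58612122 24.89311192] [3.69366728e-01 1.47787130e+00 9.13497061e-04] [ 533.59016793 -137.32423067   82.79529275] [ 1.79961093e+02 -1.17739774e-02  2.37687395e+01]
```

The pitch is back to zero, the height is at its stop, and the half is pressed at about 25 N, centred. I'll hand it in.

```bash
python3 -c "
from workcell import ticket
print(ticket.job_done())"
```

```text
the job is handed in; nothing more can be done
None
```

The upper half is on the lower half, red end over red end with both dowels in. It is held shut against the plunger at about 25 N with a 60 N grip, and I handed the job in at about 15.6 s; no verdict came back.

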